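Check-weigh a sealed bottle and sort it

TASK

Find out on the two-pan balance whether the sealed white bottle in the sloping holder is heavier or lighter than the brass reference weight: stand it upright on the empty pan, let go, and watch the beam come to rest. Then stand the bottle upright in the square tray if it outweighs the reference weight (its pan sinks), or in the round dish if it does not (its pan stays up), set down gently and released, without disturbing the other loose things on the bench.

Things in the scene. Friction and masses are not known exactly. Their poses are not given: they have to be found in the camera images.
- bottle_center (a point): Opaque white screw-cap bottle, 50 mm diameter, 100 mm tall: straight body to about 70 mm above the foot, then shoulder and 40 mm cap (86 to 100 mm). The point is on its axis, 50 mm above its foot; z runs to the cap. It starts in the sloping holder, leaning about 24 degrees with its cap towards the robot. Weight hidden: 120 to 280 g.
- holder_seat (a point): Fixed aluminium sheet holder. The point is where the centre of the bottle's foot sits; z runs up the slope along the bottle (24 degrees off vertical, towards the robot), y is level. A back plate lies under the bottle (62 mm wide, 80 mm along it); two 3 mm cheeks, 27 mm either side of the axis, reach 34 mm up from the seat; above them the bottle's sides are free. Draw the bottle out along z.
- pan_top (a point): Centre of the upper face of the balance's empty pan: flat steel disc, 110 mm diameter, no rim. It stays level as the beam tilts, about 103 mm above the bench when up, 75 mm when down. Its x axis points to the other pan, 200 mm away, with the brass reference weight of 200 g fixed on it (44 mm diameter, 61 mm tall).
- beam (a joint): Tilt of the balance beam, rad: 0 = reference weight down and this pan up (as at the start; stays so with a bottle lighter than the reference), 0.28 = this pan fully down (bottle heavier). Damped: allow it about 2 s to come to rest after the bottle is let go.
- pan: The empty pan itself, a level disc; origin on its pivot, 31 mm below the pan's upper face.
- square_tray: Fixed square grey plastic tray, 125 x 125 mm outside, 22 mm high, 4 mm walls, 5 mm floor, for bottles heavier than the reference. Origin at the centre of its underside, on the bench.
- round_dish: Fixed round aluminium dish, 132 mm diameter at the rim, 22 mm high, 4 mm wall, flat 5 mm floor of 116 mm diameter, for bottles lighter than the reference. Origin at the centre of its underside, on the bench. Tray, dish and holder change places from start to start.
- bottle: The same bottle; origin at the centre of its foot, z along its axis to the cap.
- small_bottle: Loose small white bottle with a cap, 34 mm diameter, 68 mm tall; leave alone.
- marker: Loose marker pen, 133 mm long, lying flat; leave alone.

How it is judged:
By the outcome, as a careful person would: the job done as asked, in the order asked, and still so for the second after the job is handed in, with the robot touching nothing.
It also fails if it takes over 56 s, if anything falls off the work surface, if the arm or the gripper's body presses on something with over 40 N, if the wrist force passes 120 N, or if a joint passes its speed limit or range.

ROBOT

A 7-joint arm with a two-finger parallel gripper is mounted at the origin on a cart in front of the work surface, level with it; the furniture and walls round the work are solid. World frame = base frame: x ahead of the robot, y to its left, z up, the work surface at z = 0. Lengths are in m, angles in rad, forces in N, time in s.
With the tool pointing down it reaches from about 0.425 to 0.875 m from the base axis. Payload 4.7 kg.
Tool frame: the origin (TCP) lies midway between the tips of the shut fingers; the grasp point (between the pads) lies env.grip_depth behind it (env.grip_depth is the distance from the TCP to the grasp point, in m); z points along the fingers, y is the direction in which the jaws open and shut (so a half turn about z gives the same grasp; the last joint's range is limited). The gripper opens to 85 mm and grips with 20 to 120 N. Pads are 22 mm wide; open, the fingers measure 114 mm over their backs; the gripper's body (76 mm by 85 mm) begins 54 mm behind the grasp point. The pads swing forward as they close: fully open they stand 13 mm farther back than shut.
Start: joints at [-1.307, 0.321, -0.07, 1.45, 0.023, 1.371, -0.057], TCP at [0.161, 0.63, 0.193] pointing down, gripper open.
Joint ranges: [-2.86, 2.86], [-0.3, 2.09], [-1.38, 1.24], [0.06, 2.45], [-1.56, 4.7], [0.09, 2.05], [-2.69, 2.69]. Speed limits (rad/s): [2.57, 2.57, 3.14, 3.14, 3.14, 3.14, 3.14].

INTERFACE

Orientations are given as a unit quaternion [x, y, z, w].
In Python, from workcell import env, viewer gives the robot as it stands.
- The arm moves only by the tool carry_out, never from a script. Its argument "rows" is a list of rows, each a list of 5 numbers: the shift along the tool's x, y, z in m, then the turn about the tool's z in degrees, then the opening, from 0 (shut) to 1 (fully open). In form: [[tx, ty, tz, spin, jaw], ...]. A call has 1 to 20 rows; each row is the pose to reach, as a shift and turn from the pose commanded when the call began, along the tool's axes at that moment; what a row does not reach only later rows make up. A row lasts 1/12 s, in which the tool goes at most 41.7 mm and 7.16 degrees, less where a joint would pass 70% of its speed; a pose out of reach is approached as far as the arm can. A call with a gripper value outside its range is refused whole. The fingers move at their own pace and stop on an object; "force" is the grip in N (left out, the last holds). Time passes only in rows, so rows that repeat a pose let the fingers close. It gives the time, the measured TCP pose, the force and the opening at its end, in the units of the state.
- env.get_obs(): the state, without advancing time (a new reading comes with each control period).
- viewer.capture(name): name is "scene" or "top" or "wrist"; returns the picture (480x640x3 uint8, blue, green, red); there is no depth.
- viewer.camera_info(name): a dict with "K" (3x3 intrinsics, pixels), "k1" (the pictures are not rectified: a ray, as slopes to the right and down, at radius r is drawn at 1 + k1 r^2 times it, then the intrinsics apply), "world_to_cam" (4x4, takes a point from world to camera coordinates). Camera axes: x right, y down, z forward; pixel columns grow to the right and rows downward; lengths in m; the calibration is good to about 2 mm. A picture is of the moment at which its call begins: read the wrist's pose just before it. camera_info takes no time and is no camera call; for the wrist camera it gives the pose at the moment of the call.
- env.close_job(): hands the job in, once; it reports no verdict.
The state is a dict: "time_s": time; "q": joint angles; "dq": joint speeds; "joint_efforts": joint torques, N m; "position": TCP position; "orientation": TCP orientation; "ft_force": force on the tool from outside, world axes, zero at the start; "wrist_torque": the same for the moment, N m; "opening": finger opening in m.
Only numpy, scipy, OpenCV 4.12 (cv2) and the standard library are available. Lean on these libraries where they do the work, as an engineer would, in place of code of your own. Each camera call takes 0.05 s, during which the arm holds its last target.

## Working session

There is one attempt and no reset: what is moved stays moved. The work goes in short steps, Python scripts to look and compute and a tool call to move; the robot and the scene stay as the last step left them, time stands still between calls to the robot, and variables do not carry over. Pictures are saved under pics/ and viewed, and the job is handed in when it is done.

Besides the shell and the picture viewer there is one more tool, called after "Call:" as name([rows], argument=value, ...), one row to a line, values as JSON. carry_out: Moves the arm, as the interface text tells. Its arguments: {"type":"object","properties":{"rows":{"type":"array","items":{"type":"array","items":{"type":"number"}}},"force":{"type":"number"}},"required":["rows"]}

```bash
ls; mkdir -p pics
python3 - <<'E'
from workcell import env, viewer
import cv2,numpy as np
o=env.get_obs()
for k,v in o.items(): print(k,np.round(v,4))
print(env.grip_depth)
for n in ("scene","top","wrist"):
    c=viewer.camera_info(n); print(n,np.round(c["K"],2).tolist(),c["k1"]); print(np.round(c["world_to_cam"],4).tolist())
    cv2.imwrite(f"pics/{n}0.png",viewer.capture(n))
E
```

```text
pics
time_s 0.0
q [-1.3069  0.3218 -0.0701  1.4517  0.0226  1.3708 -0.0569]
dq [ 0.0021 -0.0007 -0.0011  0.0008  0.0007  0.0008  0.    ]
joint_efforts [ 0.00000e+00 -4.93588e+01 -3.82100e-01 -3.14331e+01  1.30000e-02
  1.11000e-02 -0.00000e+00]
position [0.1606 0.6292 0.1922]
orientation [ 1.246e-01  9.922e-01 -9.000e-04 -1.000e-04]
ft_force [ 0.6172 -0.7667  0.3151]
wrist_torque [ 0.0138 -0.0097 -0.0069]
opening 0.0856
0.0187
scene [[542.12, 0.0, 323.09], [0.0, 542.12, 239.55], [0.0, 0.0, 1.0]] -0.16788193370178964
[[0.7487, -0.6626, 0.0201, -0.4974], [-0.4416, -0.5211, -0.7304, 0.2812], [0.4945, 0.5379, -0.6827, 0.9438], [0.0, 0.0, 0.0, 1.0]]
top [[589.2, 0.0, 326.25], [0.0, 589.2, 246.36], [0.0, 0.0, 1.0]] 0.01446133486157132
[[-0.011, -0.9999, 0.0107, -0.0888], [-0.987, 0.0091, -0.1607, 0.5863], [0.1606, -0.0123, -0.9869, 1.4354], [0.0, 0.0, 0.0, 1.0]]
wrist [[387.09, 0.0, 319.77], [0.0, 387.09, 241.89], [0.0, 0.0, 1.0]] -0.001977409010298478
[[0.2476, 0.9689, -0.0018, -0.6489], [0.9304, -0.2372, 0.2796, -0.0351], [0.2704, -0.0709, -0.9601, 0.3795], [0.0, 0.0, 0.0, 1.0]]
```

View pics/scene0.png

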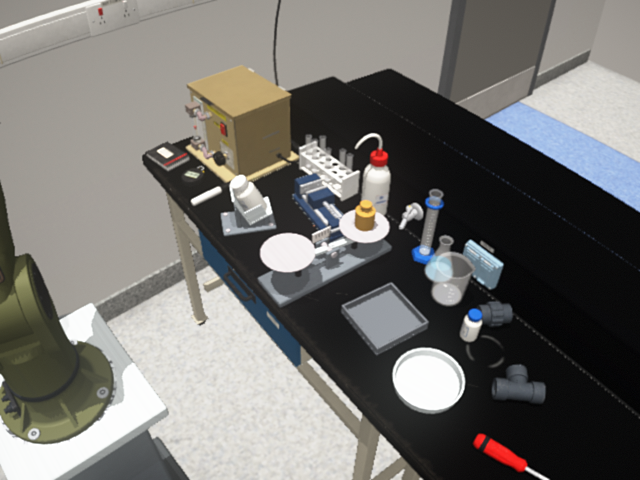

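View pics/top0.png

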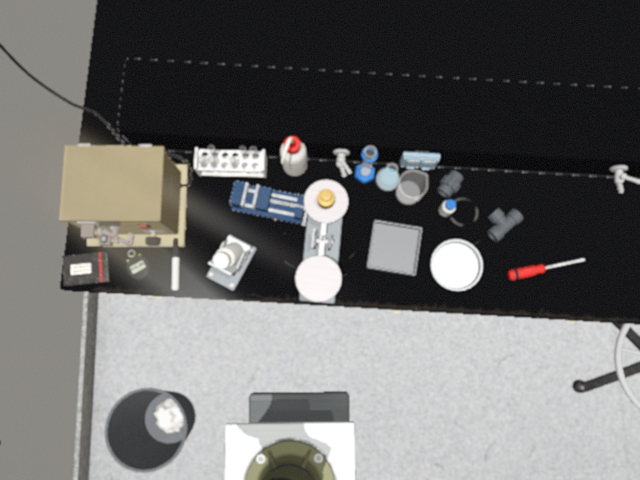

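View pics/wrist0.png

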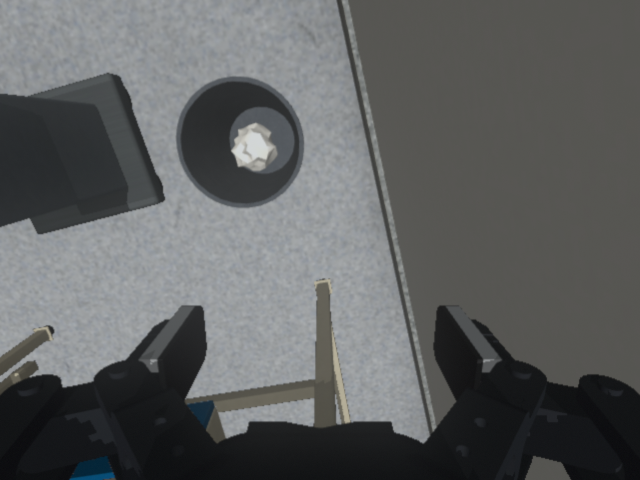

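The scene view shows the bottle in its holder at about (245,195), the empty pan at (288,251), the tray at (384,317) and the dish at (428,380). In the top view the holder is at (231,260), the pan at (318,279), the tray at (395,247), the dish at (456,264), the marker at (176,265) and the small bottle at (448,208). I'll zoom in next and get rough positions.

```bash
cat > h.py <<'E'
import numpy as np, cv2
from workcell import env, viewer
def unproj(info,px):
    K=np.array(info["K"]);T=np.array(info["world_to_cam"]);k1=info["k1"]
    px=np.atleast_2d(px).astype(float)
    d=np.c_[(px[:,0]-K[0,2])/K[0,0],(px[:,1]-K[1,2])/K[1,1]]
    u=d.copy()
    for _ in range(20): u=d/(1+k1*(u**2).sum(1,keepdims=True))
    r=np.c_[u,np.ones(len(u))]@T[:3,:3]      # R^T r
    return -T[:3,:3].T@T[:3,3], r/np.linalg.norm(r,axis=1,keepdims=True)
def onplane(info,px,z):
    c,r=unproj(info,px); s=(z-c[2])/r[:,2]; return c+r*s[:,None]
def proj(info,P):
    K=np.array(info["K"]);T=np.array(info["world_to_cam"]);P=np.atleast_2d(P)
    q=P@T[:3,:3].T+T[:3,3]; u=q[:,:2]/q[:,2:]; u=u*(1+info["k1"]*(u**2).sum(1,keepdims=True))
    return u*[K[0,0],K[1,1]]+[K[0,2],K[1,2]]
def tri(i1,p1,i2,p2):
    c1,r1=unproj(i1,p1);c2,r2=unproj(i2,p2);out=[]
    for a,b in zip(r1,r2):
        s=np.linalg.lstsq(np.c_[a,-b],c2-c1,rcond=None)[0]
        A=c1+a*s[0];B=c2+b*s[1]; out.append(np.r_[(A+B)/2,np.linalg.norm(A-B)])
    return np.array(out)
def tool():
    from scipy.spatial.transform import Rotation as R
    o=env.get_obs(); return np.array(o["position"]),R.from_quat(o["orientation"]).as_matrix(),o
E
python3 - <<'E'
from h import *
im=cv2.imread("pics/top0.png"); t=viewer.camera_info("top")
c=cv2.resize(im[190:310,160:360],None,fx=4,fy=4,interpolation=cv2.INTER_CUBIC); cv2.imwrite("pics/topz.png",c)
for n,p,z in [("holder",(231,260),0),("pan",(318.5,279),.103),("ref",(325,201),.103),("tray",(395,247),.022),("dish",(456.5,264.5),.022),("marker",(176,265),.01),("small",(448,208),.03)]:
    print(n,onplane(t,p,z).round(3))
P,R,o=tool(); print(R.round(3))
# edge of bench
print(onplane(t,[(250,300),(400,306)],0).round(3))
E
```

```text
holder [[0.56  0.151 0.   ]]
pan [[ 0.497 -0.075  0.103]]
ref [[ 0.689 -0.092  0.103]]
tray [[ 0.586 -0.271  0.022]]
dish [[ 0.54  -0.427  0.022]]
marker [[0.547 0.29  0.01 ]]
small [[ 0.686 -0.41   0.03 ]]
[[-0.969  0.247 -0.   ]
 [ 0.247  0.969 -0.001]
 [-0.    -0.001 -1.   ]]
[[ 0.456  0.101  0.   ]
 [ 0.437 -0.282  0.   ]]
```

View pics/topz.png

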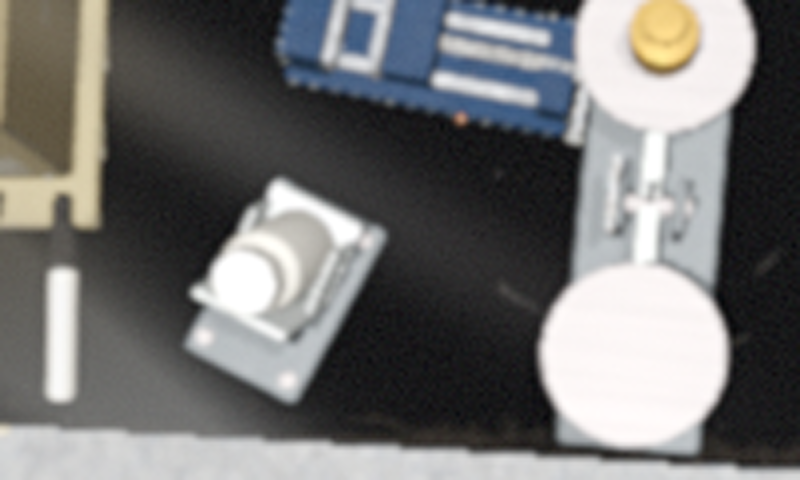

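```bash
cat >> h.py <<'E'
def go(tgt,yaw=None):
    "shift in tool axes from measured pose; yaw = wanted world angle (deg) of tool y"
    P,R,o=tool(); a=np.degrees(np.arctan2(R[1,1],R[0,1])); s=R.T@(np.array(tgt)-P)
    print("t",round(o["time_s"],2),"P",P.round(4),"yaw",a.round(2),"shift",s.round(4), "dist",np.linalg.norm(s).round(3),"spin",None if yaw is None else round(a-yaw,2))
E
python3 - <<'E'
from h import *
w=viewer.camera_info("wrist");c,r=unproj(w,[(320,240)])
P,R,o=tool(); print("cam off tool",(R.T@(c-P)).round(4),"axis",(R.T@r[0]).round(3), r)
go([.46,.2,.33],61)
E
```

```text
cam off tool [ 0.0721 -0.0002 -0.1807] axis [-0.275  0.     0.962] [[ 0.26610493 -0.06890396 -0.96147824]]
t 0.15 P [0.1606 0.6294 0.1925] yaw 75.69 shift [-0.3962 -0.3422 -0.137 ] dist 0.541 spin 14.69
```

Call:
carry_out([
  [-0.02, -0.02, -0.04, 0, 1],
  [-0.06, -0.05, -0.08, 0, 1],
  [-0.09, -0.075, -0.09, 0, 1],
  [-0.12, -0.1, -0.09, 2, 1],
  [-0.15, -0.13, -0.09, 4, 1],
  [-0.18, -0.155, -0.09, 6, 1],
  [-0.21, -0.18, -0.09, 8, 1],
  [-0.24, -0.205, -0.09, 10, 1],
  [-0.27, -0.23, -0.09, 12, 1],
  [-0.3, -0.26, -0.09, 14, 1],
  [-0.33, -0.285, -0.09, 14.7, 1],
  [-0.36, -0.31, -0.09, 14.7, 1],
  [-0.396, -0.342, -0.09, 14.7, 1],
  [-0.396, -0.342, -0.09, 14.7, 1],
  [-0.396, -0.342, -0.09, 14.7, 1],
  [-0.396, -0.342, -0.09, 14.7, 1],
])

```text
time_s: 1.48
position: [0.4599, 0.2, 0.2831]
orientation: [0.252, 0.968, 0.0, -0.0]
ft_force: [-0.4, 0.5, 0.7]
opening: 0.0863
```

Run:
```python
from h import *
go([.46,.2,.28],61)
import json
w=viewer.camera_info("wrist"); np.savez("w1.npz",K=w["K"],k1=w["k1"],world_to_cam=w["world_to_cam"])
cv2.imwrite("pics/w1.png",viewer.capture("wrist"))
```

```text
t 1.48 P [0.4599 0.2    0.2831] yaw 60.86 shift [-0.      0.0001  0.0031] dist 0.003 spin -0.14
```

View pics/w1.png

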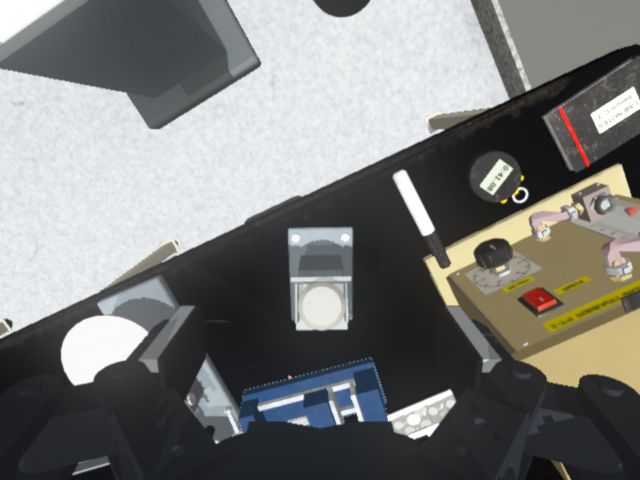

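Run:
```python
from h import *
im=cv2.imread("pics/w1.png")
cv2.imwrite("pics/w1z.png",cv2.resize(im[215:345,260:380],None,fx=4.5,fy=4.5,interpolation=cv2.INTER_CUBIC))
im=cv2.imread("pics/scene0.png")
cv2.imwrite("pics/s0z.png",cv2.resize(im[165:245,205:290],None,fx=7,fy=7,interpolation=cv2.INTER_CUBIC))
```

```text
(no output)
```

View pics/w1z.png

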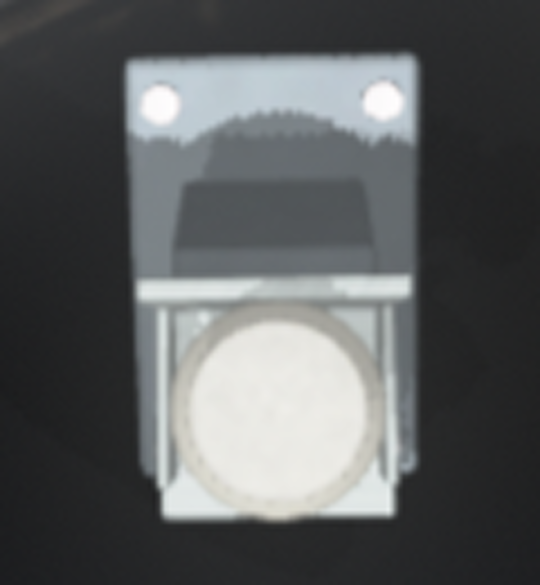

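View pics/s0z.png

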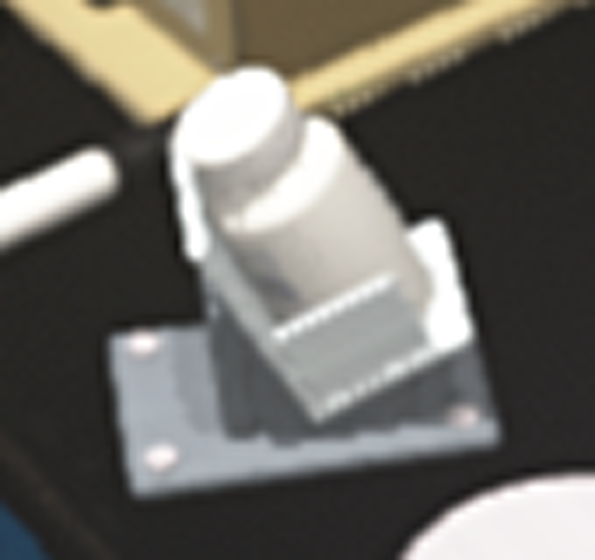

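```bash
cat > m1.py <<'E'
from h import *
w=dict(np.load("w1.npz")); w["k1"]=float(w["k1"]); s=viewer.camera_info("scene"); t=viewer.camera_info("top")
Z=lambda x,y:(x/4.5+260-.39,y/4.5+215-.39)
S=lambda x,y:(x/7+205-.43,y/7+165-.43)
print("cap tri",tri(w,[Z(278,404)],s,[S(238,117)]).round(4))
T=lambda x,y:(x/4+160-.375,y/4+190-.375)
print("cap tri w-top",tri(w,[Z(278,404)],t,[T(244,282)]).round(4))
for z in (.08,.09,.1,.11):
    a=onplane(w,[Z(138,280),Z(412,277)],z); d=a[1]-a[0]; print("plate",z,np.linalg.norm(d).round(4),np.degrees(np.arctan2(d[1],d[0])).round(2),a.mean(0).round(4))
a=onplane(w,[Z(127,62),Z(416,57)],.004); d=a[1]-a[0]; print("base",np.linalg.norm(d),np.degrees(np.arctan2(d[1],d[0])),a.mean(0))
a=onplane(w,[Z(161,104),Z(383,101)],.005); d=a[1]-a[0]; print("screws",np.linalg.norm(d),np.degrees(np.arctan2(d[1],d[0])),a.mean(0))
a=onplane(w,[Z(278,404)],.135);print(a)
E
python3 m1.py
```

```text
cap tri [[0.5422 0.1563 0.1227 0.0061]]
cap tri w-top [[0.5417 0.1571 0.1191 0.003 ]]
plate 0.08 0.0646 61.5 [0.5281 0.1625 0.08  ]
plate 0.09 0.0629 61.5 [0.5247 0.1644 0.09  ]
plate 0.1 0.0612 61.5 [0.5213 0.1663 0.1   ]
plate 0.11 0.0595 61.5 [0.5178 0.1681 0.11  ]
base 0.07863178422832182 61.852206845450674 [0.49795873 0.17843134 0.004     ]
screws 0.060697138881966047 61.63394842486602 [0.50838764 0.17277804 0.005     ]
[[0.53376931 0.15990004 0.135     ]]
```

Run:
```python
from h import *
go([.5554,.1479,.19],61.6)
go([.5554,.1479,.066],61.6)
```

```text
t 1.53 P [0.4593 0.2014 0.2831] yaw 61.03 shift [-0.1101 -0.0002  0.093 ] dist 0.144 spin -0.57
t 1.53 P [0.4593 0.2014 0.2831] yaw 61.03 shift [-1.102e-01 -2.000e-04  2.170e-01] dist 0.243 spin -0.57
```

Call:
carry_out([
  [-0.035, 0, 0.02, -0.7, 1],
  [-0.07, 0, 0.04, -0.7, 1],
  [-0.1, 0.0005, 0.06, -0.7, 1],
  [-0.11, 0.0005, 0.08, -0.7, 1],
  [-0.11, 0.0005, 0.095, -0.7, 1],
  [-0.11, 0.0005, 0.095, -0.7, 1],
  [-0.11, 0.0005, 0.095, -0.7, 1],
])

```text
time_s: 2.12
position: [0.555, 0.1497, 0.1875]
orientation: [0.243, 0.97, -0.0, -0.001]
ft_force: [0.4, -0.2, 0.2]
opening: 0.0857
```

Run:
```python
from h import *
go([.5554,.1479,.066],61.6)
cv2.imwrite("pics/w2.png",viewer.capture("wrist"))
im=viewer.capture("scene")
cv2.imwrite("pics/s2.png",im);cv2.imwrite("pics/s2z.png",cv2.resize(im[120:260,160:320],None,fx=4,fy=4,interpolation=cv2.INTER_CUBIC))
go([.5554,.1479,.066],61.6)
```

```text
t 2.12 P [0.555  0.1497 0.1875] yaw 61.87 shift [-0.0015 -0.0012  0.1215] dist 0.121 spin 0.27
t 2.22 P [0.5563 0.1496 0.1895] yaw 61.85 shift [ 1.000e-04 -2.100e-03  1.235e-01] dist 0.124 spin 0.25
```

View pics/w2.png

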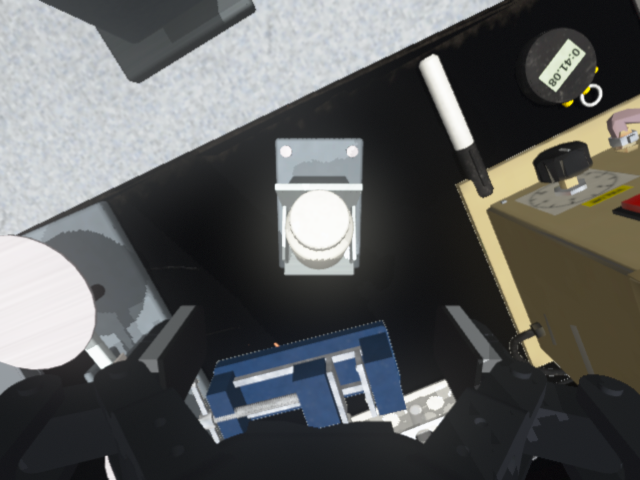

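View pics/s2z.png

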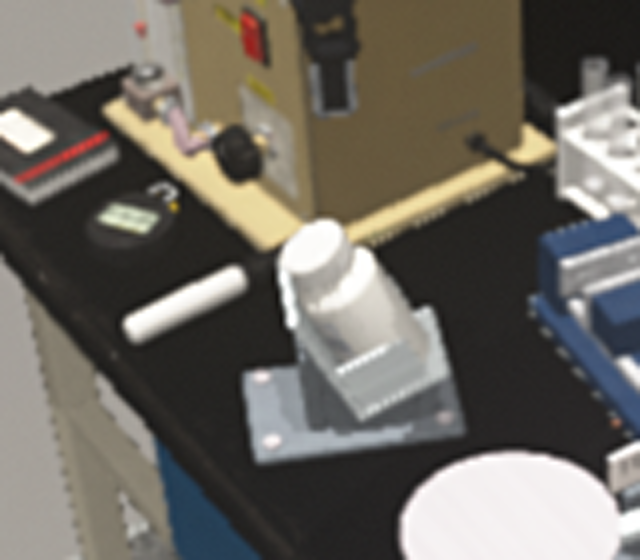

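The wrist view shows the bottle cap at about (320,213), centred between the jaws, with the holder square to them. I'll go down and grip.

Call:
carry_out([
  [0, 0, 0.03, 0, 1],
  [0, 0, 0.06, 0, 1],
  [0, 0, 0.08, 0, 1],
  [0, 0, 0.1, 0, 1],
  [0, 0, 0.11, 0, 1],
  [0, 0, 0.115, 0, 1],
  [0, 0, 0.122, 0, 1],
  [0, 0, 0.122, 0, 1],
])

```text
time_s: 2.88
position: [0.5564, 0.1481, 0.0665]
orientation: [0.244, 0.97, 0.0, 0.0]
ft_force: [-0.5, 0.0, 0.1]
opening: 0.0853
```

Run:
```python
from h import *
go([.5554,.1479,.066],61.6); print(env.get_obs()["ft_force"])
cv2.imwrite("pics/w3.png",viewer.capture("wrist"))
go([.5554,.1479,.066],61.6)
```

```text
t 2.88 P [0.5564 0.1481 0.0665] yaw 61.72 shift [ 0.0008 -0.0007  0.0005] dist 0.001 spin 0.12
[-0.54109754  0.03782406  0.11355413]
t 2.93 P [0.5568 0.1481 0.0671] yaw 61.71 shift [ 0.0011 -0.0008  0.0011] dist 0.002 spin 0.11
```

View pics/w3.png

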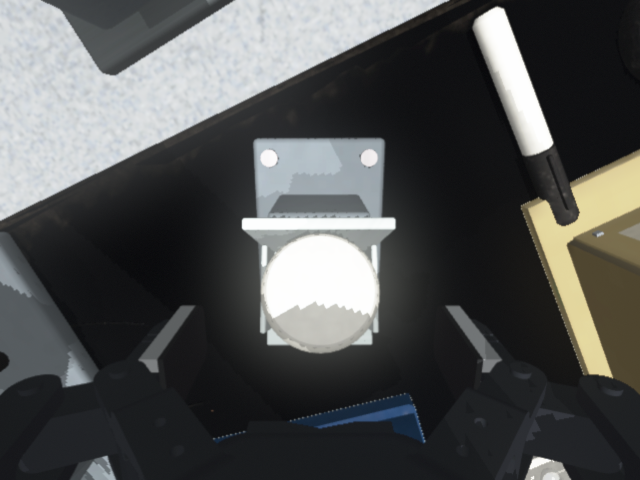

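Run:
```python
from h import *
w=viewer.camera_info("wrist")
P,R,o=tool()
print(proj(w,[[.5411,.1557,.1227],[.5554,.1479,.0858],P,P-.0187*R[:,2],P-.0187*R[:,2]+.0425*R[:,1]]).round(1))
print(onplane(w,[(320.5,293)],.1227), R.T@(onplane(w,[(320.5,293)],.1227)[0]-P))
```

```text
[[319.5 292.1]
 [319.3 292.4]
 [320.9 279.2]
 [321.1 294.6]
 [414.7 294.5]]
[[0.54155918 0.15585367 0.1227    ]] [ 0.01703574 -0.00032066 -0.05565884]
```

Call:
carry_out([
  [0, 0, 0, 0, 0.4],
  [0, 0, 0, 0, 0.4],
  [0, 0, 0, 0, 0.4],
  [0, 0, 0, 0, 0.4],
  [0, 0, 0, 0, 0.4],
  [0, 0, 0, 0, 0.4],
  [0, 0, 0, 0, 0.4],
], force=25)

```text
time_s: 3.52
position: [0.5568, 0.1478, 0.0672]
orientation: [0.245, 0.97, 0.0, 0.0]
ft_force: [-0.8, 0.1, 5.6]
opening: 0.0379
```

Run:
```python
from h import *
go([.5554,.1479,.066],61.6)
cv2.imwrite("pics/w4.png",viewer.capture("wrist"))
o=env.get_obs();print(o["opening"],o["ft_force"],o["wrist_torque"])
```

```text
t 3.52 P [0.5568 0.1478 0.0672] yaw 61.68 shift [ 0.0013 -0.0006  0.0012] dist 0.002 spin 0.08
0.0374473053436905 [-0.23941601 -0.25073295  6.04896335] [-0.10973102  0.3216366   0.00066131]
```

View pics/w4.png

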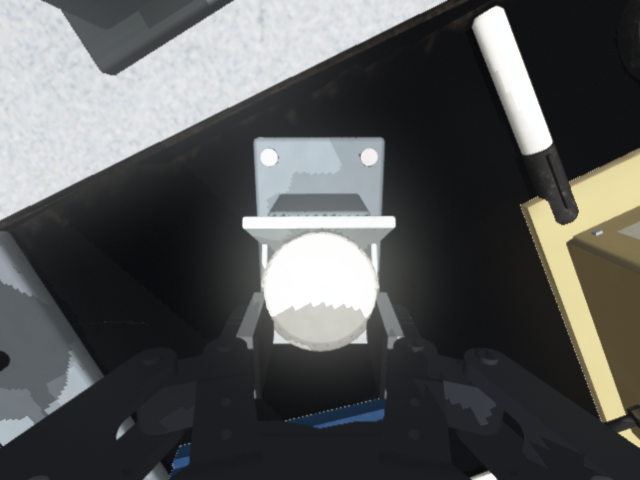

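Run:
```python
from h import *
im=viewer.capture("scene")
cv2.imwrite("pics/s4.png",im);cv2.imwrite("pics/s4z.png",cv2.resize(im[130:250,170:310],None,fx=5,fy=5,interpolation=cv2.INTER_CUBIC))
```

```text
(no output)
```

View pics/s4z.png

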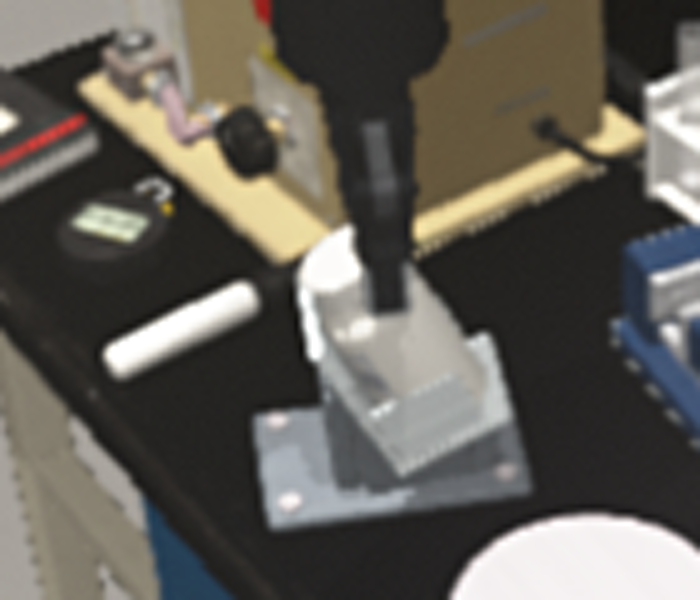

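Run:
```python
from h import *
s=viewer.camera_info("scene"); t=viewer.camera_info("top"); P,R,o=tool()
y=-R[:,1] if R[1,1]>0 else R[:,1]   # towards -y side (seen by scene cam)
for d in (0,.005,.01,.015,.02): print("tip up",d,[(proj(s,[P+y*l-R[:,2]*d+R[:,0]*x])[0].round(1)).tolist() for l,x in ((.0187,.011),(.0187,-.011),(.033,.011),(.033,-.011))])
l=np.array([.476,.880,0]);u=np.array([-.880,.476,0]);d=.4067*u+np.array([0,0,.9135])
foot=np.array([.5769,.1363,.031])
print("cap pred",proj(s,[foot+.1*d]),"foot",proj(s,[foot]), "top",proj(t,[foot+.1*d]))
e=.9135*u-np.array([0,0,.4067])
for n,q in (("cheek top R", foot+.034*d-l*.027),("plate top corner",foot+.08*d+.0255*e-.031*l),("plate top L",foot+.08*d+.0255*e+.031*l)):print(n,proj(s,[q])[0].round(1))
```

```text
tip up 0 [[243.0, 206.1], [252.5, 204.8], [243.8, 210.0], [253.3, 208.7]]
tip up 0.005 [[242.8, 204.4], [252.4, 203.1], [243.6, 208.3], [253.2, 207.0]]
tip up 0.01 [[242.7, 202.7], [252.2, 201.4], [243.4, 206.6], [253.1, 205.3]]
tip up 0.015 [[242.5, 201.0], [252.1, 199.7], [243.2, 204.9], [252.9, 203.6]]
tip up 0.02 [[242.3, 199.3], [251.9, 198.0], [243.1, 203.2], [252.8, 201.9]]
cap pred [[237.25524556 182.51393514]] foot [[257.59988411 211.17867982]] top [[221.35120603 260.69688358]]
cheek top R [252.4 209. ]
plate top corner [233.1 201.8]
plate top L [230.3 185.3]
```

View pics/s4.png

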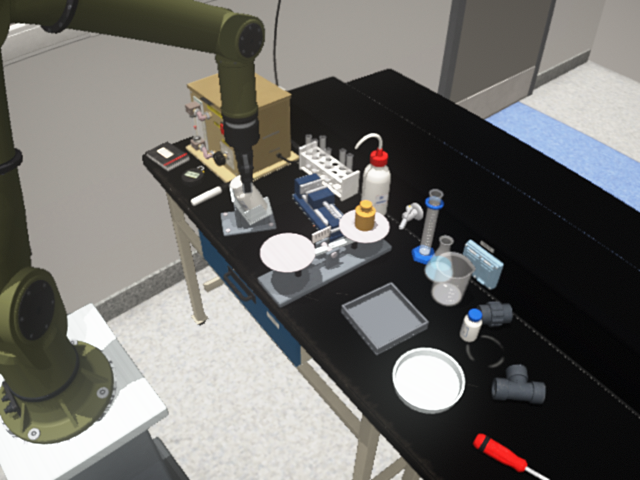

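Run:
```python
from h import *
im=cv2.imread("pics/w4.png")
cv2.imwrite("pics/w4z.png",cv2.resize(im[200:420,200:440],None,fx=3,fy=3,interpolation=cv2.INTER_CUBIC))
```

```text
(no output)
```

View pics/w4z.png

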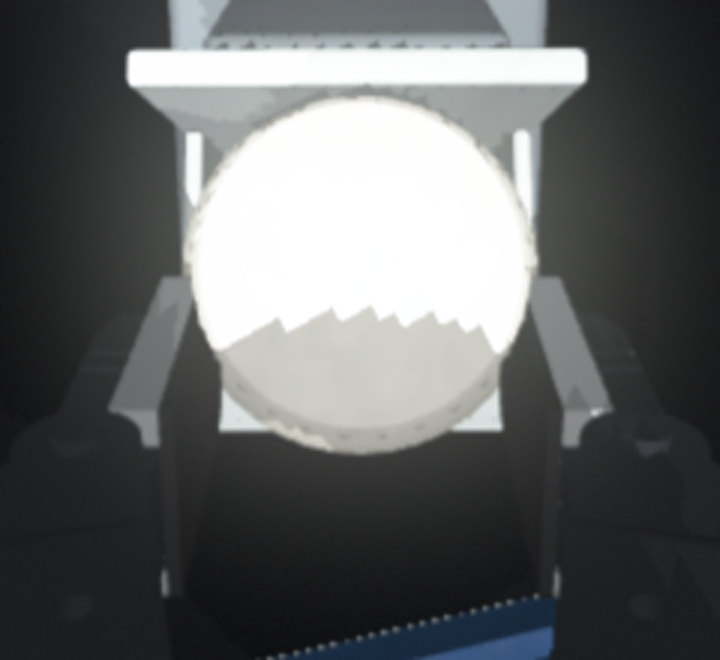

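The scene view shows the fingertip at about (248,192), at shoulder and cap height. It should be near row 206. Both cameras put the real fingertips about 40 mm higher than the reported TCP, so the pads have pinched the cap. I'll open, go 40 mm lower and look again before closing.

Call:
carry_out([
  [0, 0, 0, 0, 1],
  [0, 0, 0, 0, 1],
  [0, 0, 0, 0, 1],
  [0, 0, 0, 0, 1],
  [0, 0, 0, 0, 1],
  [0, 0, 0, 0, 1],
  [0, 0, 0.01, 0, 1],
  [0, 0, 0.02, 0, 1],
  [0, 0, 0.03, 0, 1],
  [0, 0, 0.04, 0, 1],
  [0, 0, 0.04, 0, 1],
  [0, 0, 0.04, 0, 1],
])

```text
time_s: 4.62
position: [0.5554, 0.1473, 0.025]
orientation: [0.245, 0.97, -0.001, -0.001]
ft_force: [0.5, 0.1, -0.0]
opening: 0.0855
```

Run:
```python
from h import *
P,R,o=tool(); print(P,o["opening"],o["ft_force"])
a=viewer.capture("wrist"); b=viewer.capture("scene")
b=cv2.resize(b[140:240,180:300],None,fx=4,fy=4,interpolation=cv2.INTER_CUBIC)
a=cv2.resize(a[120:480,160:480],None,fx=400/360,fy=400/360)
cv2.imwrite("pics/ab5.png",np.hstack([a,b[:400]]))
```

```text
[0.55541915 0.14726734 0.02504821] 0.08545216907359697 [ 0.53494015  0.10097383 -0.008404  ]
```

View pics/ab5.png

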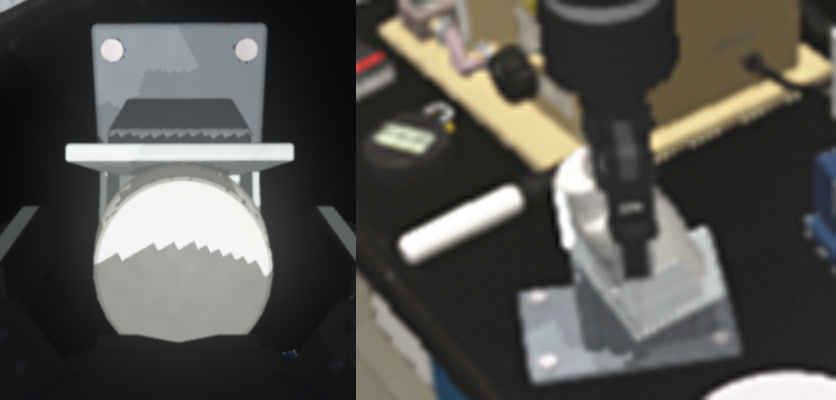

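Wrist view (left): the cap is just clear of the gripper body. Scene view (right): the fingertip is beside the body, just above the cheek. I'll raise 4 mm for cheek clearance and close.

Call:
carry_out([
  [0, 0, -0.004, 0, 1],
  [0, 0, -0.004, 0, 0.5],
  [0, 0, -0.004, 0, 0.5],
  [0, 0, -0.004, 0, 0.5],
  [0, 0, -0.004, 0, 0.5],
  [0, 0, -0.004, 0, 0.5],
  [0, 0, -0.004, 0, 0.5],
  [0, 0, -0.004, 0, 0.5],
], force=25)

```text
time_s: 5.38
position: [0.5567, 0.1479, 0.0309]
orientation: [0.245, 0.97, 0.0, 0.0]
ft_force: [-0.5, -0.5, 5.3]
opening: 0.0488
```

Run:
```python
from h import *
P,R,o=tool(); print(P,o["opening"],o["ft_force"],o["wrist_torque"])
a=viewer.capture("wrist"); b=viewer.capture("scene")
b=cv2.resize(b[140:240,180:300],None,fx=4,fy=4,interpolation=cv2.INTER_CUBIC)
a=cv2.resize(a[120:480,160:480],None,fx=400/360,fy=400/360)
cv2.imwrite("pics/ab6.png",np.hstack([a,b[:400]]))
```

```text
[0.55668735 0.14791463 0.0309436 ] 0.048806060124787914 [-0.52968387 -0.52592942  5.32316014] [-0.00211705  0.21310942 -0.08331387]
```

View pics/ab6.png

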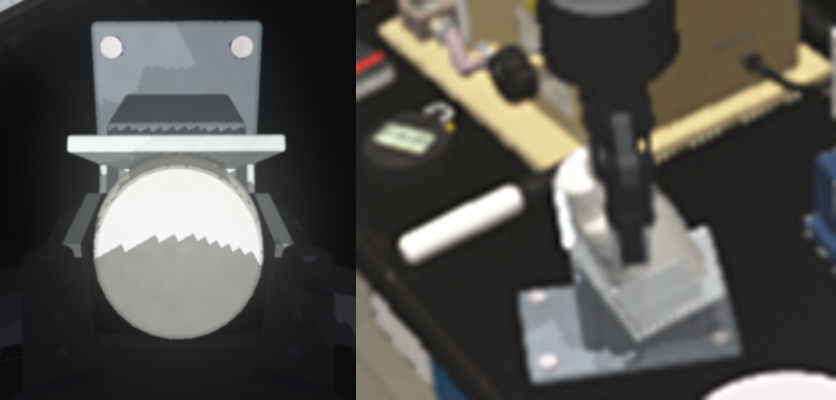

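The opening of 48.8 mm matches the 50 mm body. I'll draw the bottle out along the slope.

Call:
carry_out([
  [0.002, 0, -0.0045, 0, 0.5],
  [0.004, 0, -0.009, 0, 0.5],
  [0.008, 0, -0.018, 0, 0.5],
  [0.012, 0, -0.027, 0, 0.5],
  [0.016, 0, -0.036, 0, 0.5],
  [0.02, 0, -0.045, 0, 0.5],
  [0.024, 0, -0.054, 0, 0.5],
  [0.028, 0, -0.063, 0, 0.5],
  [0.033, 0, -0.073, 0, 0.5],
  [0.033, 0, -0.1, 0, 0.5],
  [0.033, 0, -0.13, 0, 0.5],
  [0.033, 0, -0.13, 0, 0.5],
  [0.033, 0, -0.13, 0, 0.5],
])

```text
time_s: 6.57
position: [0.5277, 0.1645, 0.1627]
orientation: [0.244, 0.97, 0.002, 0.001]
ft_force: [-0.6, 0.3, -2.3]
opening: 0.049
```

Run:
```python
from h import *
P,R,o=tool(); print(P,o["opening"],o["ft_force"],o["wrist_torque"])
a=viewer.capture("wrist"); b=viewer.capture("scene")
b=cv2.resize(b[120:240,180:320],None,fx=4,fy=4,interpolation=cv2.INTER_CUBIC)
a=cv2.resize(a[120:480,160:480],None,fx=480/360*.5,fy=480/360*.5)
cv2.imwrite("pics/a7.png",a);cv2.imwrite("pics/b7.png",b)
```

```text
[0.52767467 0.16449564 0.16266381] 0.048980103536274515 [-0.64736825  0.33483175 -2.33724945] [-0.00133018  0.02751023 -0.01212372]
```

View pics/b7.png

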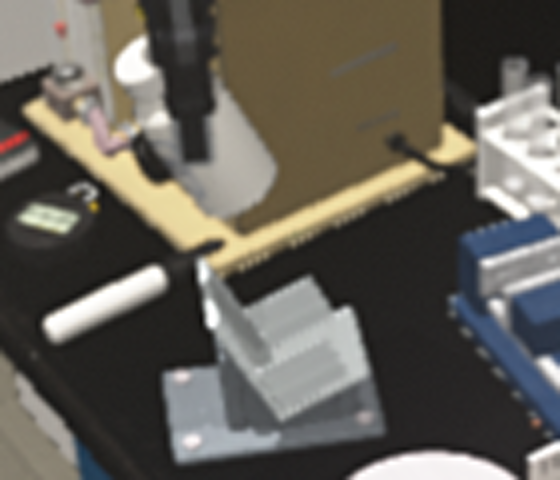

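View pics/a7.png

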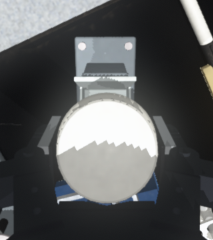

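The bottle is held cleanly, still leaning 24°, and the holder is empty. I'll set it upright on the free bench between holder and balance. First I'll work out the transfer.

Run:
```python
from h import *
P,R,o=tool(); print(np.round(o["q"],2))
go([.54,.08,.12],0)
t=viewer.camera_info("top")
im=viewer.capture("top"); cv2.imwrite("pics/t8.png",cv2.resize(im[180:310,180:370],None,fx=4,fy=4,interpolation=cv2.INTER_CUBIC))
print(proj(t,[[.54,.05,0],[.54,.08,0],[.6,.05,0],[.48,.05,0]]), onplane(t,[(302,222),(270,218),(303,260)],0.0))
```

```text
[-0.75  0.13  0.44  1.76 -0.06  1.26  0.78]
t 6.67 P [0.5261 0.1637 0.1598] yaw 61.72 shift [-0.052  -0.067   0.0398] dist 0.094 spin 61.72
[[270.19976112 267.21398612]
 [258.56124259 267.326054  ]
 [270.30047773 244.29163923]
 [270.09525231 290.43141008]] [[ 0.65836558 -0.03258158  0.        ]
 [ 0.66976994  0.05107949  0.        ]
 [ 0.55799445 -0.03473177  0.        ]]
```

View pics/t8.png

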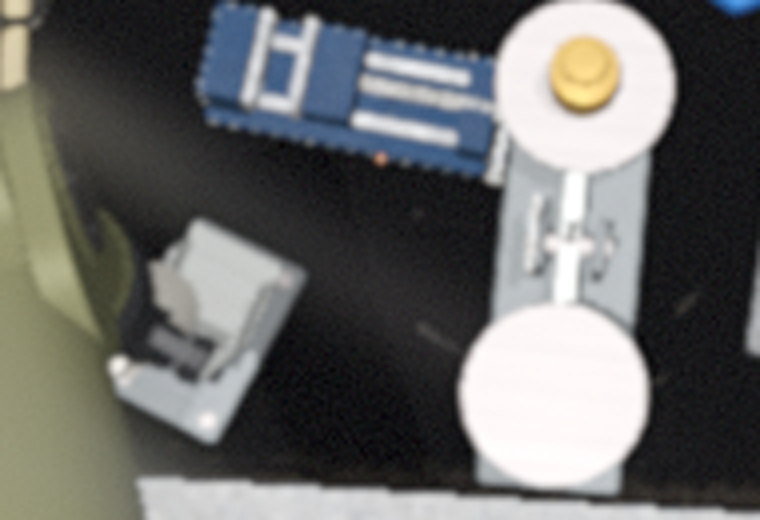

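Call:
carry_out([
  [-0.015, -0.018, 0, 6, 0.5],
  [-0.03, -0.036, 0, 12, 0.5],
  [-0.045, -0.055, 0.005, 19, 0.5],
  [-0.0585, -0.072, 0.01, 26, 0.5],
  [-0.0585, -0.072, 0.02, 33, 0.5],
  [-0.0585, -0.072, 0.03, 40, 0.5],
  [-0.0585, -0.072, 0.04, 47, 0.5],
  [-0.0585, -0.072, 0.05, 54, 0.5],
  [-0.0585, -0.072, 0.05, 61.7, 0.5],
  [-0.0585, -0.072, 0.05, 61.7, 0.5],
  [-0.0585, -0.072, 0.05, 61.7, 0.5],
  [-0.0585, -0.072, 0.05, 61.7, 0.5],
])

```text
time_s: 7.72
position: [0.5443, 0.0722, 0.11]
orientation: [0.706, 0.708, -0.0, -0.0]
ft_force: [0.1, 0.2, -1.4]
opening: 0.0489
```

Run:
```python
from h import *
P,R,o=tool(); print(np.round(o["q"],2),o["ft_force"],R.round(2).tolist())
go([.545,.073,.0086],0)
b=viewer.capture("scene")
cv2.imwrite("pics/b9.png",cv2.resize(b[120:270,200:340],None,fx=4,fy=4,interpolation=cv2.INTER_CUBIC))
```

```text
[-0.71  0.18  0.59  1.83 -0.11  1.16 -0.08] [ 0.12703247  0.22341734 -1.44178169] [[-0.0, 1.0, -0.0], [1.0, 0.0, -0.0], [-0.0, -0.0, -1.0]]
t 7.72 P [0.5443 0.0722 0.11  ] yaw 0.17 shift [0.0008 0.0007 0.1014] dist 0.101 spin 0.17
```

View pics/b9.png

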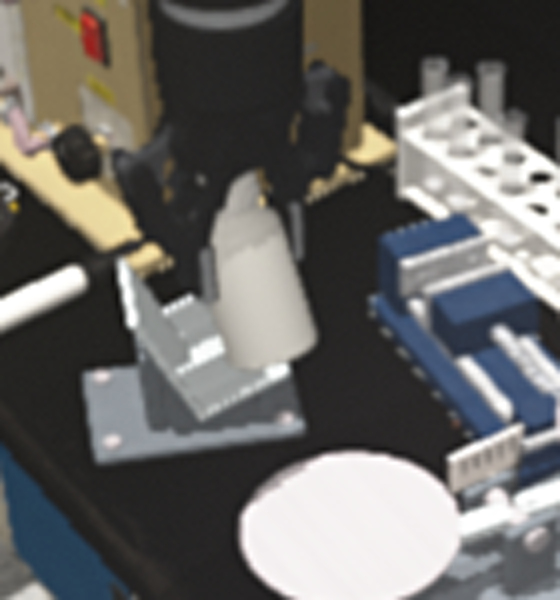

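Call:
carry_out([
  [0, 0, 0.03, 0, 0.5],
  [0, 0, 0.06, 0, 0.5],
  [0, 0, 0.08, 0, 0.5],
  [0, 0, 0.09, 0, 0.5],
  [0, 0, 0.094, 0, 0.5],
  [0, 0, 0.094, 0, 0.5],
])

```text
time_s: 8.27
position: [0.5445, 0.0721, 0.0161]
orientation: [0.707, 0.707, -0.0, -0.0]
ft_force: [0.1, -0.8, -1.8]
opening: 0.0488
```

Call:
carry_out([
  [0, 0, 0.002, 0, 0.5],
  [0, 0, 0.004, 0, 0.5],
  [0, 0, 0.004, 0, 0.5],
])

```text
time_s: 8.52
position: [0.5455, 0.0724, 0.0132]
orientation: [0.707, 0.707, 0.001, 0.0]
ft_force: [-1.3, -0.6, -1.6]
opening: 0.0485
```

Call:
carry_out([
  [0, 0, 0.002, 0, 0.5],
  [0, 0, 0.004, 0, 0.5],
  [0, 0, 0.004, 0, 0.5],
])

```text
time_s: 8.77
position: [0.5445, 0.0722, 0.0082]
orientation: [0.707, 0.707, -0.0, -0.0]
ft_force: [-0.6, 0.4, -1.5]
opening: 0.0486
```

Run:
```python
from h import *
P,R,o=tool(); print(P,o["ft_force"],o["wrist_torque"])
b=viewer.capture("scene")
cv2.imwrite("pics/b10.png",cv2.resize(b[140:270,210:330],None,fx=4.5,fy=4.5,interpolation=cv2.INTER_CUBIC))
```

```text
[0.54447726 0.07223828 0.00819227] [-0.56501963  0.39990462 -1.49848317] [0.04551602 0.05243692 0.00933766]
```

View pics/b10.png

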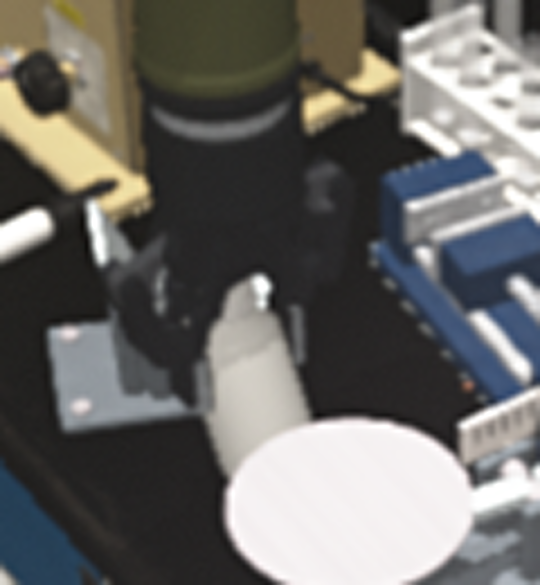

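Call:
carry_out([
  [0, 0, 0.001, 0, 0.5],
  [0, 0, 0.003, 0, 0.5],
  [0, 0, 0.003, 0, 0.5],
])

```text
time_s: 9.07
position: [0.545, 0.0723, 0.0059]
orientation: [0.707, 0.707, 0.0, -0.0]
ft_force: [-1.0, 0.3, 4.4]
opening: 0.0491
```

Call:
carry_out([
  [0, 0, 0.001, 0, 0.5],
  [0, 0, 0.003, 0, 0.5],
  [0, 0, 0.003, 0, 0.5],
])

```text
time_s: 9.32
position: [0.5455, 0.0725, 0.0053]
orientation: [0.707, 0.707, 0.001, -0.001]
ft_force: [-5.9, -0.3, 20.8]
opening: 0.0494
```

Contact came at a reported z of about 0.006, now with about 22 N. I'll swing the grip over the foot edge along the arc to upright the bottle.

Call:
carry_out([
  [-0.003, 0, -0.001, 0, 0.5],
  [-0.007, 0, -0.0013, 0, 0.5],
  [-0.01, 0, -0.001, 0, 0.5],
  [-0.014, 0, -0.0005, 0, 0.5],
  [-0.014, 0, -0.0005, 0, 0.5],
])

```text
time_s: 9.73
position: [0.546, 0.0597, 0.0045]
orientation: [0.707, 0.707, 0.002, -0.0]
ft_force: [-1.6, 3.1, 8.8]
opening: 0.0489
```

Run:
```python
from h import *
P,R,o=tool(); print(P,o["ft_force"],o["wrist_torque"])
a=viewer.capture("wrist");cv2.imwrite("pics/a11.png",a[100:480,120:520])
```

```text
[0.54597813 0.05969812 0.0044629 ] [-1.63597515  3.10169628  8.82828884] [0.81196109 0.44387065 0.00493979]
```

View pics/a11.png

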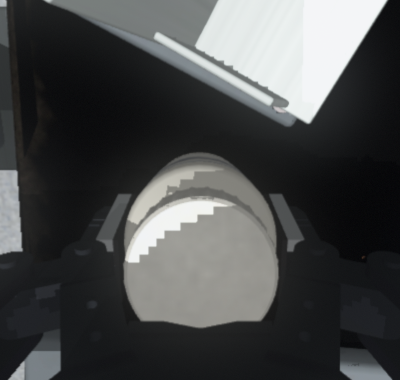

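It is rotating: the bottle's side now shows behind the cap. I'll continue the arc.

Call:
carry_out([
  [-0.004, 0, 0.0008, 0, 0.5],
  [-0.008, 0, 0.0018, 0, 0.5],
  [-0.012, 0, 0.0028, 0, 0.5],
  [-0.015, 0, 0.0038, 0, 0.5],
  [-0.015, 0, 0.0038, 0, 0.5],
])

```text
time_s: 10.2
position: [0.5459, 0.0443, 0.0002]
orientation: [0.707, 0.707, 0.002, -0.0]
ft_force: [-0.8, 1.3, 6.5]
opening: 0.0487
```

Run:
```python
from h import *
P,R,o=tool(); print(P,o["ft_force"],o["wrist_torque"])
a=viewer.capture("wrist")[100:480,120:520];b=viewer.capture("scene")
b=cv2.resize(b[145:240,230:330],None,fx=4,fy=4,interpolation=cv2.INTER_CUBIC)
cv2.imwrite("pics/a12.png",np.hstack([a,b[:380]]))
```

```text
[5.45889498e-01 4.43405015e-02 2.35175475e-04] [-0.78733287  1.32836566  6.52650336] [0.6086018  0.22147421 0.05048214]
```

View pics/a12.png

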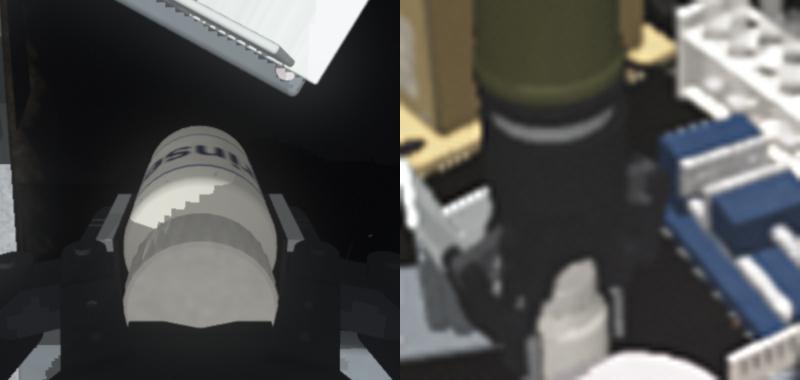

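Run:
```python
from h import *
w=viewer.camera_info("wrist"); P,R,o=tool()
import math
print("foot edge seen", onplane(w,[(322,227)],0))
g=P+np.array([0,0,.060]); 
for a in (0,4,8,12):
    s,c=math.sin(math.radians(a)),math.cos(math.radians(a))
    d=np.array([0,s,c]);e=np.array([0,c,-s])
    foot=g-.064*d
    print(a,"foot edge",proj(w,[foot+.025*e]).round(1),(foot+.025*e).round(4),"cap top rear rim",proj(w,[foot+.1*d+.02*e]).round(1),"shoulder",proj(w,[foot+.07*d+.025*e]).round(1))
```

```text
foot edge seen [[0.54576006 0.07020396 0.        ]]
0 foot edge [[322.3 226.8]] [ 0.5459  0.0694 -0.0037] cap top rear rim [[326.  343.5]] shoulder [[324.3 279.6]]
4 foot edge [[322.3 234.8]] [ 0.5459  0.0649 -0.0053] cap top rear rim [[326.  331.6]] shoulder [[324.3 276.5]]
8 foot edge [[322.2 243. ]] [ 0.5459  0.0602 -0.0066] cap top rear rim [[325.9 319.9]] shoulder [[324.2 273.8]]
12 foot edge [[322.2 251.4]] [ 0.5459  0.0555 -0.0075] cap top rear rim [[325.8 308.6]] shoulder [[324.1 271.6]]
```

The foot edge at row 227 and the cap rim at about row 340 match an upright bottle within about 1°. Now I'll measure the pan, tray and dish from the top view.

Run:
```python
from h import *
im=cv2.imread("pics/top0.png"); t=viewer.camera_info("top"); s=viewer.camera_info("scene")
def blob(img,roi,lo,hi):
    x0,y0,x1,y1=roi; m=cv2.inRange(img[y0:y1,x0:x1],lo,hi); n,l,st,c=cv2.connectedComponentsWithStats(m)
    k=1+st[1:,4].argmax(); cn=max(cv2.findContours((l==k).astype(np.uint8),0,2)[0],key=cv2.contourArea)
    e=cv2.fitEllipse(cv2.convexHull(cn)); return st[k],np.array(e[0])+[x0,y0],e[1]
for n,roi in (("pan",(285,250,350,310)),("dish",(425,232,490,297))):
    st,c,ax=blob(im,roi,(170,170,170),(255,255,255)); print(n,c.round(1),np.round(ax,1),onplane(t,c,.103 if n=="pan" else .022).round(4))
g=im[210:285,360:430]; m=cv2.inRange(g,(60,60,60),(150,150,150)); m=cv2.morphologyEx(m,cv2.MORPH_OPEN,np.ones((5,5),np.uint8))
cn=max(cv2.findContours(m,0,2)[0],key=cv2.contourArea); r=cv2.minAreaRect(cn); c=np.array(r[0])+[360,210]; print("tray",c,r,onplane(t,c,.022).round(4))
b=cv2.boxPoints(r)+[360,210]; print(onplane(t,b,.022).round(3).tolist())
si=cv2.imread("pics/scene0.png")
st,c,ax=blob(si,(250,225,325,275),(190,190,190),(255,255,255)); print("scene pan",c,ax,onplane(s,c,.103))
st,c,ax=blob(si,(385,340,475,415),(190,190,190),(255,255,255)); print("scene dish",c,ax,onplane(s,c,.022))
go([.545,.044,.13],0)
```

```text
pan [317.8 276.8] [45.7 58.5] [[ 0.5025 -0.0728  0.103 ]]
dish [456.4 264.7] [51.1 53. ] [[ 0.5391 -0.4268  0.022 ]]Traceback (most recent call last):
  File "<stdin>", line 10, in <module>
ValueError: max() iterable argument is empty
```

Run:
```python
from h import *
t=viewer.camera_info("top"); s=viewer.camera_info("scene")
print("pan top",onplane(t,[(318.1,278.3)],.103))
im=cv2.imread("pics/top0.png"); print(im[247,395],im[264,456],im[279,318])
si=cv2.imread("pics/scene0.png")
def blob(img,roi,lo,hi):
    x0,y0,x1,y1=roi; m=cv2.inRange(img[y0:y1,x0:x1],lo,hi); n,l,st,c=cv2.connectedComponentsWithStats(m)
    k=1+st[1:,4].argmax(); cn=max(cv2.findContours((l==k).astype(np.uint8),0,2)[0],key=cv2.contourArea)
    e=cv2.fitEllipse(cv2.convexHull(cn)); r=cv2.minAreaRect(cn);return np.array(e[0])+[x0,y0],e[1],np.array(r[0])+[x0,y0],r[1:],cv2.boxPoints(r)+[x0,y0]
print(si[251,288],si[380,428])
c,ax,*_=blob(si,(250,225,325,275),(180,180,180),(255,255,255)); print("scene pan",c,ax,onplane(s,c,.103))
c,ax,*_=blob(si,(385,340,475,415),(170,170,170),(255,255,255)); print("scene dish",c,ax,onplane(s,c,.022))
v=im[247,395].astype(int)
_,_,c,r,b=blob(im,(362,212,430,282),(60,60,60),(200,200,200)); print("tray",c,r,onplane(t,c,.022),onplane(t,b,.022).round(3).tolist())
```

```text
pan top [[ 0.49893607 -0.07360866  0.103     ]]
[184 183 180] [255 255 255] [247 248 253]
[241 240 244] [254 254 253]
scene pan [291.30016327 251.25411987] (38.15018081665039, 64.92053985595703) [[ 0.50684671 -0.07914391  0.103     ]]
scene dish [428.2844429  378.64916229] (61.15668869018555, 73.32071685791016) [[ 0.53760946 -0.42988487  0.022     ]]
tray [394.33307648 247.29328918] ((51.62339782714844, 51.03092956542969), 9.090277671813965) [[ 0.585601   -0.26958764  0.022     ]] [[0.532, -0.193, 0.022], [0.663, -0.216, 0.022], [0.64, -0.347, 0.022], [0.51, -0.322, 0.022]]
```

Call:
carry_out([
  [0, 0, -0.02, 0, 0.5],
  [0, 0, -0.05, 0, 0.5],
  [0, 0, -0.09, 0, 0.5],
  [0, 0, -0.125, 0, 0.5],
  [-0.02, -0.01, -0.15, 0, 0.5],
  [-0.05, -0.02, -0.15, 0, 0.5],
  [-0.08, -0.03, -0.15, 0, 0.5],
  [-0.1, -0.04, -0.15, 0, 0.5],
  [-0.118, -0.0465, -0.15, 0, 0.5],
  [-0.118, -0.0465, -0.135, 0, 0.5],
  [-0.118, -0.0465, -0.135, 0, 0.5],
  [-0.118, -0.0465, -0.135, 0, 0.5],
])

```text
time_s: 11.3
position: [0.4974, -0.0744, 0.1335]
orientation: [0.707, 0.707, -0.0, -0.001]
ft_force: [1.1, 0.8, -1.0]
opening: 0.049
```

Run:
```python
from h import *
P,R,o=tool(); print(P,o["ft_force"],o["wrist_torque"],np.round(o["q"],2))
w=viewer.camera_info("wrist")
a=viewer.capture("wrist");cv2.imwrite("pics/a13.png",a)
b=viewer.capture("scene"); cv2.imwrite("pics/b13.png",cv2.resize(b[140:300,220:400],None,fx=4,fy=4,interpolation=cv2.INTER_CUBIC))
print(proj(w,[[.499,-.074+.055,.103],[.499,-.074,.103],[.499-.05,-.074,.103],[.499+.05,-.074,.103]]).round(1))
```

```text
[ 0.49739057 -0.0744158   0.13345098] [ 1.07592046  0.76080883 -0.97619433] [0.03348005 0.00911752 0.00591146] [-0.58  0.04  0.7   1.91 -0.03  1.2   0.13]
[[325.1 159.6]
 [324.8 257.2]
 [237.8 257.2]
 [411.8 257.1]]
```

View pics/a13.png

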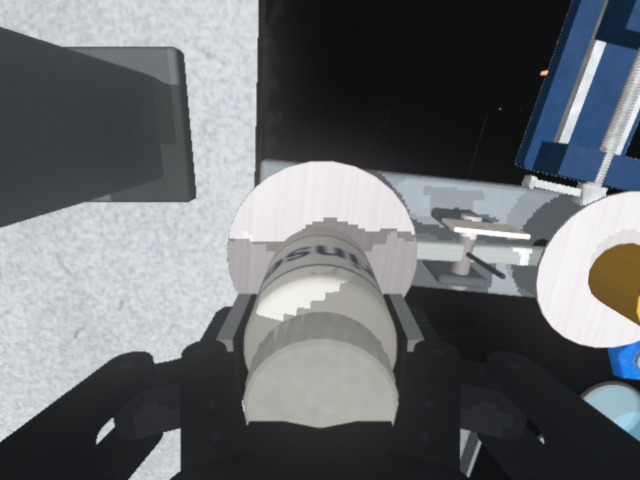

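View pics/b13.png

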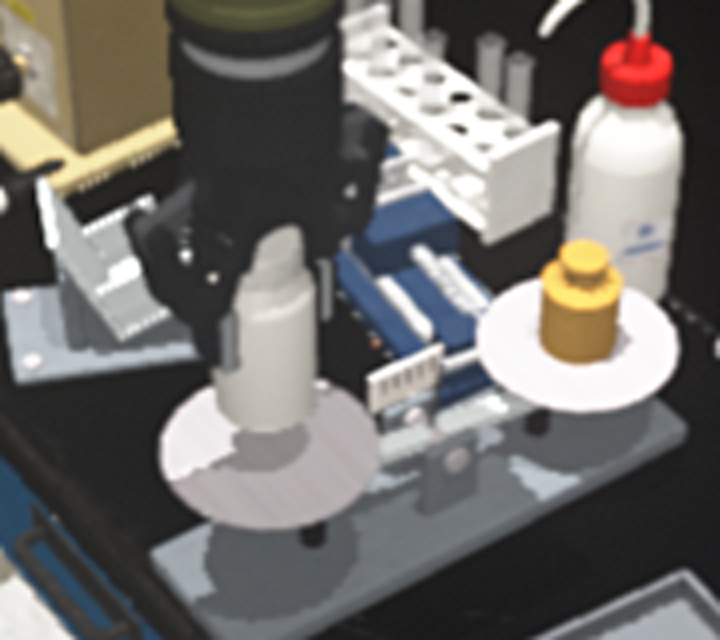

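The pan's far rim is at row 161 (predicted 160) and its centre column is 322, so the bottle is centred over the pan within about 2 mm and upright. I'll lower it.

Call:
carry_out([
  [0, 0, 0.01, 0, 0.5],
  [0, 0, 0.018, 0, 0.5],
  [0, 0, 0.023, 0, 0.5],
  [0, 0, 0.026, 0, 0.5],
  [0, 0, 0.026, 0, 0.5],
])

```text
time_s: 11.82
position: [0.4973, -0.0747, 0.1069]
orientation: [0.707, 0.707, -0.001, -0.001]
ft_force: [-0.9, 0.2, -1.3]
opening: 0.0491
```

Call:
carry_out([
  [0, 0, 0.001, 0, 0.5],
  [0, 0, 0.002, 0, 0.5],
  [0, 0, 0.002, 0, 0.5],
])

```text
time_s: 12.07
position: [0.4982, -0.0748, 0.1061]
orientation: [0.707, 0.707, 0.0, 0.0]
ft_force: [0.7, -0.2, -2.1]
opening: 0.0488
```

Run:
```python
from h import *
b=viewer.capture("scene"); cv2.imwrite("pics/b14.png",cv2.resize(b[190:290,250:350],None,fx=6,fy=6,interpolation=cv2.INTER_CUBIC))
P,R,o=tool(); print(P,o["ft_force"])
```

```text
[ 0.49823905 -0.07485721  0.10615681] [-0.43696914  0.60205849 -0.94320071]
```

View pics/b14.png

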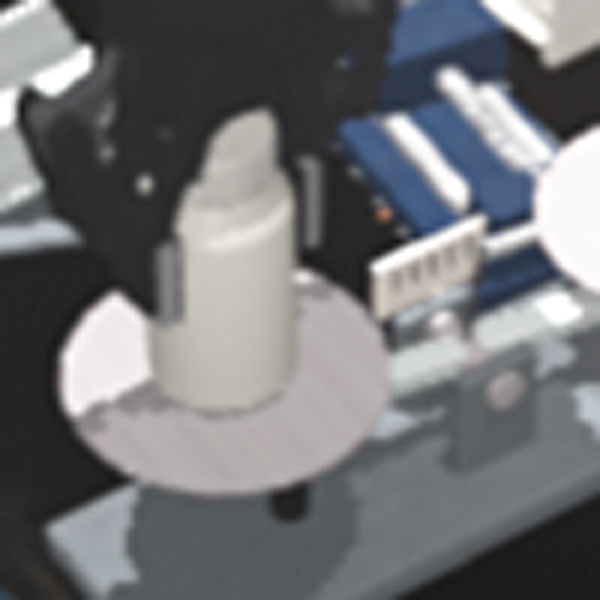

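Call:
carry_out([
  [0, 0, 0.001, 0, 0.5],
  [0, 0, 0.0015, 0, 0.5],
  [0, 0, 0.0015, 0, 0.5],
])

```text
time_s: 12.37
position: [0.4981, -0.0748, 0.1045]
orientation: [0.707, 0.707, 0.0, -0.0]
ft_force: [0.5, -0.7, -1.8]
opening: 0.049
```

Call:
carry_out([
  [0, 0, 0.001, 0, 0.5],
  [0, 0, 0.001, 0, 0.5],
  [0, 0, 0.001, 0, 0.5],
])

```text
time_s: 12.62
position: [0.4981, -0.0748, 0.1035]
orientation: [0.707, 0.707, 0.0, 0.0]
ft_force: [1.1, 0.3, -2.1]
opening: 0.0486
```

Call:
carry_out([
  [0, 0, 0.001, 0, 0.5],
  [0, 0, 0.001, 0, 0.5],
  [0, 0, 0.001, 0, 0.5],
])

```text
time_s: 12.87
position: [0.4981, -0.0749, 0.1027]
orientation: [0.707, 0.707, 0.0, -0.0]
ft_force: [0.6, 0.1, 0.9]
opening: 0.0488
```

Call:
carry_out([
  [0, 0, 0.001, 0, 0.5],
  [0, 0, 0.001, 0, 0.5],
  [0, 0, 0.001, 0, 0.5],
])

```text
time_s: 13.12
position: [0.4981, -0.0748, 0.1015]
orientation: [0.707, 0.707, -0.0, -0.0]
ft_force: [-1.2, -0.3, 0.1]
opening: 0.049
```

Run:
```python
from h import *
b=viewer.capture("scene"); cv2.imwrite("pics/b15.png",cv2.resize(b[190:290,250:350],None,fx=6,fy=6,interpolation=cv2.INTER_CUBIC))
P,R,o=tool(); print(P,o["ft_force"])
```

```text
[ 0.49804259 -0.07482936  0.10151423] [-1.63061299 -0.65793253  0.18448014]
```

View pics/b15.png

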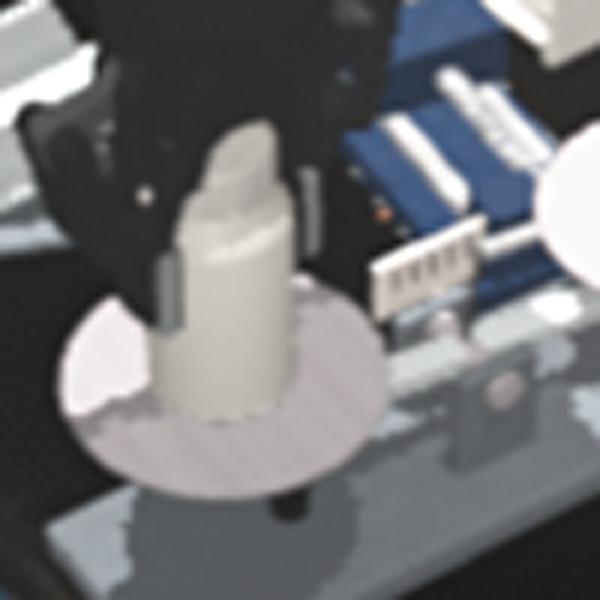

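Contact came at about 0.103 and the weight has been taken. I'll let go and wait for the beam.

Call:
carry_out([
  [0, 0, 0, 0, 0.6],
  [0, 0, 0, 0, 0.65],
  [0, 0, 0, 0, 0.75],
  [0, 0, 0, 0, 0.9],
  [0, 0, 0, 0, 1],
  [0, 0, 0, 0, 1],
  [0, 0, 0, 0, 1],
  [0, 0, 0, 0, 1],
  [0, 0, 0, 0, 1],
  [0, 0, 0, 0, 1],
  [0, 0, 0, 0, 1],
  [0, 0, 0, 0, 1],
])

```text
time_s: 14.17
position: [0.4981, -0.0748, 0.1015]
orientation: [0.707, 0.707, 0.0, 0.0]
ft_force: [-0.5, -0.3, 0.1]
opening: 0.0854
```

Run:
```python
from h import *
b=viewer.capture("scene"); cv2.imwrite("pics/b16.png",cv2.resize(b[180:290,250:400],None,fx=5,fy=5,interpolation=cv2.INTER_CUBIC))
P,R,o=tool(); print(P,o["ft_force"],o["opening"])
```

```text
[ 0.49813122 -0.07482644  0.10152147] [-0.11729802  0.24484982 -0.40482761] 0.08535866924229858
```

View pics/b16.png

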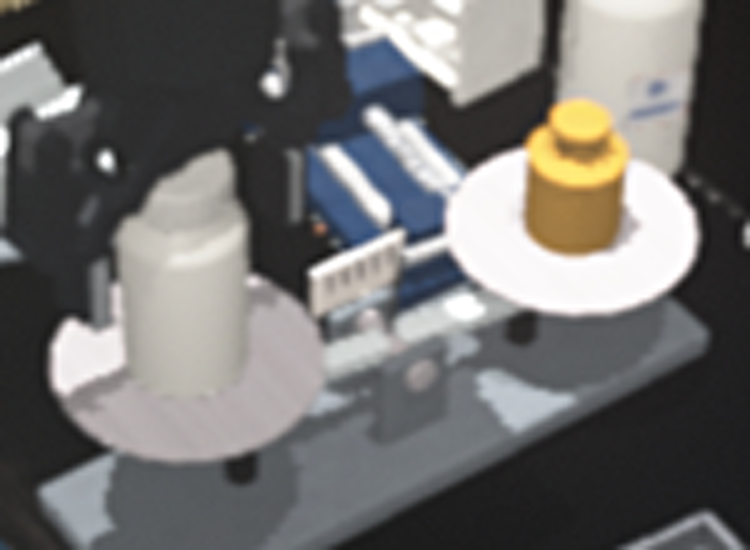

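Call:
carry_out([
  [0, 0, 0, 0, 1],
  [0, 0, 0, 0, 1],
  [0, 0, 0, 0, 1],
  [0, 0, 0, 0, 1],
  [0, 0, 0, 0, 1],
  [0, 0, 0, 0, 1],
  [0, 0, 0, 0, 1],
  [0, 0, 0, 0, 1],
  [0, 0, 0, 0, 1],
  [0, 0, 0, 0, 1],
  [0, 0, 0, 0, 1],
  [0, 0, 0, 0, 1],
  [0, 0, 0, 0, 1],
  [0, 0, 0, 0, 1],
  [0, 0, 0, 0, 1],
  [0, 0, 0, 0, 1],
  [0, 0, 0, 0, 1],
  [0, 0, 0, 0, 1],
  [0, 0, 0, 0, 1],
  [0, 0, 0, 0, 1],
])

```text
time_s: 15.88
position: [0.4981, -0.0748, 0.1015]
orientation: [0.707, 0.707, 0.0, -0.0]
ft_force: [-0.3, 0.2, 0.7]
opening: 0.0857
```

Run:
```python
from h import *
b=viewer.capture("scene"); cv2.imwrite("pics/b17.png",cv2.resize(b[180:290,250:400],None,fx=5,fy=5,interpolation=cv2.INTER_CUBIC))
```

```text
(no output)
```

View pics/b17.png

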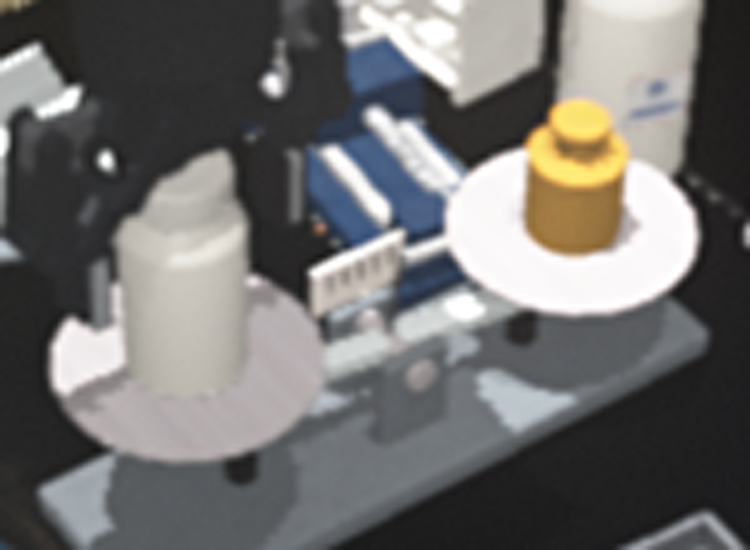

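Run:
```python
from h import *
a=cv2.imread("pics/scene0.png"); b=viewer.capture("scene"); t=viewer.capture("top")
a0=cv2.imread("pics/top0.png")
def shift(x,y,roi):
    x0,y0,x1,y1=roi; f=lambda i:cv2.cvtColor(i[y0:y1,x0:x1],cv2.COLOR_BGR2GRAY).astype(np.float32)
    return cv2.phaseCorrelate(f(x),f(y))
print("ref weight+pan shift px",shift(a,b,(335,192,395,245)),"static tray",shift(a,b,(335,275,435,355)))
s=viewer.camera_info("scene"); print("expected if up 28mm",proj(s,[[.69,-.09,.075],[.69,-.09,.103]]))
w=viewer.capture("wrist"); cv2.imwrite("pics/w18.png",w)
P,R,o=tool(); print(P,o["time_s"])
wi=viewer.camera_info("wrist"); print(proj(wi,[P+[0,0,.057-.0595+.0]]))
```

```text
ref weight+pan shift px ((0.033050146413398096, -0.024871317484915778), 1.0146875306412027) static tray ((-0.029381816875684308, -0.08535236331222507), 1.0176954066753388)
expected if up 28mm [[359.77875434 225.20022315]
 [360.63252828 215.47270868]]
[ 0.498103   -0.07481497  0.10152409] 16.0833
[[322.2175377 275.542646 ]]
```

View pics/w18.png

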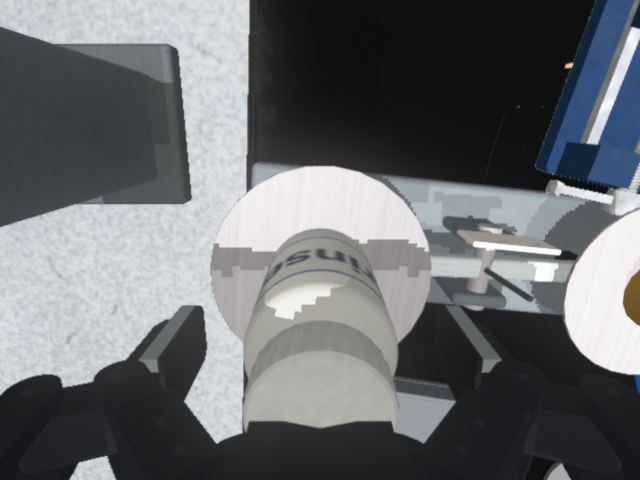

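After more than 3 s the reference weight has moved 0.03 px; it would move about 10 px if the pan had sunk. The bottle's pan stays up, so it is lighter and goes in the round dish. I'll regrip.

Call:
carry_out([
  [0, 0, 0, 0, 0.7],
  [0, 0, 0, 0, 0.6],
  [0, 0, 0, 0, 0.5],
  [0, 0, 0, 0, 0.5],
  [0, 0, 0, 0, 0.5],
  [0, 0, 0, 0, 0.5],
  [0, 0, 0, 0, 0.5],
  [0, 0, -0.004, 0, 0.5],
  [0, 0, -0.015, 0, 0.5],
  [0, 0, -0.04, 0, 0.5],
  [0, 0, -0.07, 0, 0.5],
  [0, 0, -0.07, 0, 0.5],
], force=25)

```text
time_s: 17.08
position: [0.5017, -0.0754, 0.1776]
orientation: [0.707, 0.707, 0.004, 0.003]
ft_force: [1.2, -0.9, -0.7]
opening: 0.0486
```

Run:
```python
from h import *
b=viewer.capture("scene"); cv2.imwrite("pics/b19.png",cv2.resize(b[160:280,240:390],None,fx=4,fy=4,interpolation=cv2.INTER_CUBIC))
P,R,o=tool(); print(o["ft_force"],o["opening"],np.round(o["q"],2)); go([.5385,-.428,.12],0)
```

```text
[-2.51405933e-04 -6.67455378e-01 -2.45418471e+00] 0.04871748821966315 [-0.59  0.    0.7   1.85 -0.    1.28  0.11]
t 17.13 P [ 0.5006 -0.0751  0.1752] yaw -0.02 shift [-0.3529  0.0377  0.0552] dist 0.359 spin -0.02
```

View pics/b19.png

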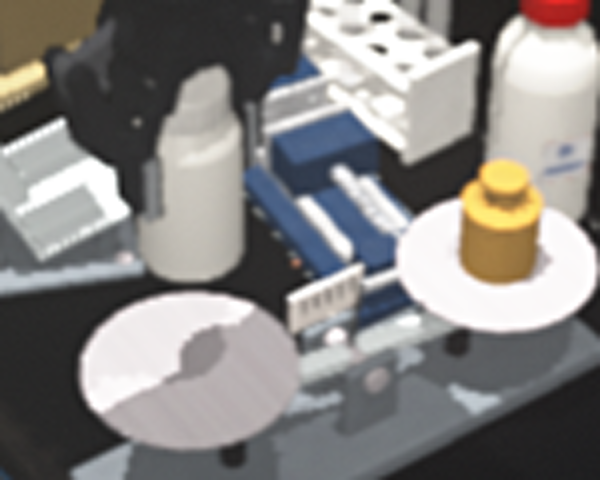

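Call:
carry_out([
  [-0.02, 0.002, 0, 0, 0.5],
  [-0.05, 0.006, 0, 0, 0.5],
  [-0.08, 0.01, 0, 0, 0.5],
  [-0.11, 0.014, 0, 0, 0.5],
  [-0.14, 0.018, 0, 0, 0.5],
  [-0.17, 0.022, 0, 0, 0.5],
  [-0.2, 0.026, 0, 0, 0.5],
  [-0.23, 0.03, 0, 0, 0.5],
  [-0.26, 0.033, 0, 0, 0.5],
  [-0.29, 0.036, 0, 0, 0.5],
  [-0.32, 0.039, 0, 0, 0.5],
  [-0.34, 0.0405, 0, 0, 0.5],
  [-0.353, 0.0405, 0.02, 0, 0.5],
  [-0.353, 0.0405, 0.05, 0, 0.5],
  [-0.353, 0.0405, 0.08, 0, 0.5],
  [-0.353, 0.0405, 0.1, 0, 0.5],
  [-0.353, 0.0405, 0.1, 0, 0.5],
  [-0.353, 0.0405, 0.1, 0, 0.5],
  [-0.353, 0.0405, 0.1, 0, 0.5],
])

```text
time_s: 18.72
position: [0.5391, -0.4284, 0.0728]
orientation: [0.707, 0.707, 0.0, 0.001]
ft_force: [-0.1, 0.6, -1.0]
opening: 0.0489
```

Run:
```python
from h import *
P,R,o=tool(); print(o["ft_force"],o["opening"],np.round(o["q"],2)); go([.5385,-.428,.02],0)
w=viewer.camera_info("wrist"); a=viewer.capture("wrist"); cv2.imwrite("pics/w20.png",a)
print(proj(w,[[.5385,-.428+.066,.022],[.5385-.066,-.428,.022],[.5385+.066,-.428,.022]]).round(1))
b=viewer.capture("scene"); cv2.imwrite("pics/b20.png",cv2.resize(b[260:430,360:540],None,fx=3.5,fy=3.5,interpolation=cv2.INTER_CUBIC))
```

```text
[-0.12871648  0.64484569 -1.00682525] 0.04892973736875086 [ 0.07  0.59  0.8   1.51 -0.44  1.23  0.93]
t 18.72 P [ 0.5391 -0.4284  0.0728] yaw 0.0 shift [ 0.0004 -0.0007  0.0528] dist 0.053 spin 0.0
[[320.7 137.5]
 [215.  246.9]
 [426.2 246.7]]
```

View pics/w20.png

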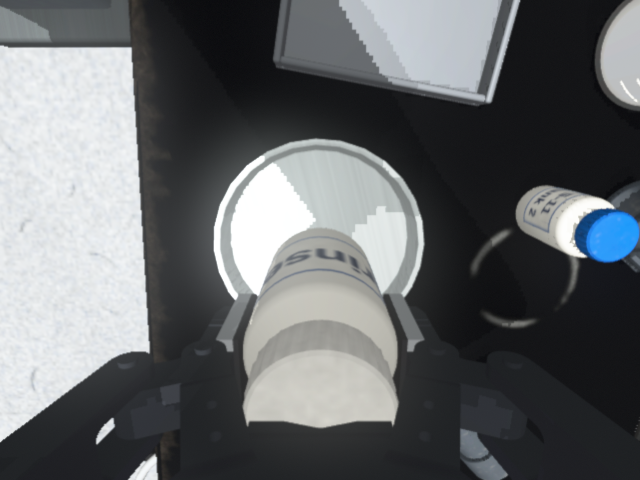

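View pics/b20.png

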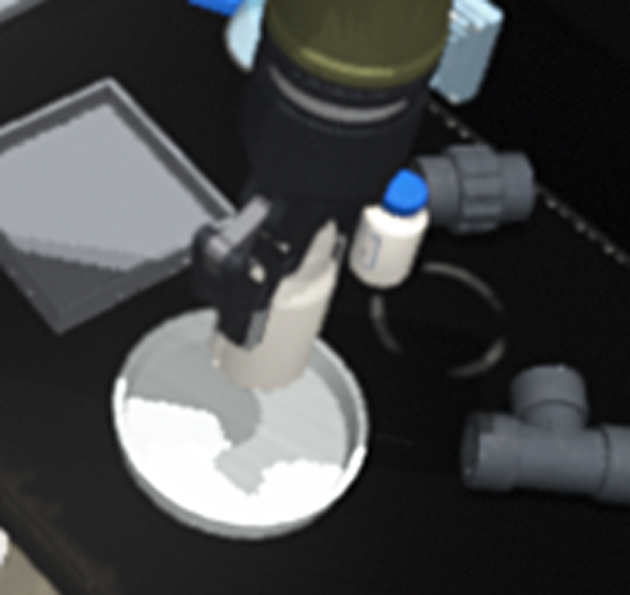

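The dish rim sits where predicted (row 138, columns 215–425), so the bottle is centred over it. The small bottle is clear. I'll lower gently.

Call:
carry_out([
  [0, 0, 0.02, 0, 0.5],
  [0, 0, 0.04, 0, 0.5],
  [0, 0, 0.052, 0, 0.5],
  [0, 0, 0.06, 0, 0.5],
  [0, 0, 0.063, 0, 0.5],
  [0, 0, 0.063, 0, 0.5],
  [0, 0, 0.063, 0, 0.5],
])

```text
time_s: 19.4
position: [0.539, -0.4284, 0.0095]
orientation: [0.707, 0.707, 0.0, 0.001]
ft_force: [1.4, -0.1, -1.4]
opening: 0.0488
```

Call:
carry_out([
  [0, 0, 0.001, 0, 0.5],
  [0, 0, 0.002, 0, 0.5],
  [0, 0, 0.002, 0, 0.5],
])

```text
time_s: 19.65
position: [0.5388, -0.428, 0.007]
orientation: [0.707, 0.707, 0.0, 0.0]
ft_force: [-0.4, 0.1, -1.1]
opening: 0.049
```

Call:
carry_out([
  [0, 0, 0.001, 0, 0.5],
  [0, 0, 0.0015, 0, 0.5],
  [0, 0, 0.0015, 0, 0.5],
])

```text
time_s: 19.9
position: [0.5385, -0.4277, 0.0049]
orientation: [0.707, 0.707, 0.0, -0.0]
ft_force: [-0.4, 0.8, -0.8]
opening: 0.0491
```

Call:
carry_out([
  [0, 0, 0.0005, 0, 0.5],
  [0, 0, 0.001, 0, 0.5],
  [0, 0, 0.001, 0, 0.5],
])

```text
time_s: 20.15
position: [0.5386, -0.4278, 0.004]
orientation: [0.707, 0.707, 0.0, 0.0]
ft_force: [0.1, -0.5, -1.7]
opening: 0.0488
```

Call:
carry_out([
  [0, 0, 0.0005, 0, 0.5],
  [0, 0, 0.001, 0, 0.5],
  [0, 0, 0.001, 0, 0.5],
])

```text
time_s: 20.4
position: [0.5386, -0.4279, 0.0039]
orientation: [0.707, 0.707, 0.0, 0.0]
ft_force: [-2.9, 1.3, 4.4]
opening: 0.0486
```

Call:
carry_out([
  [0, 0, 0.0005, 0, 0.5],
  [0, 0, 0.0005, 0, 0.5],
  [0, 0, 0.0005, 0, 0.5],
])

```text
time_s: 20.65
position: [0.5386, -0.4279, 0.0039]
orientation: [0.707, 0.707, 0.0, 0.0]
ft_force: [-1.9, 2.0, 7.7]
opening: 0.0489
```

Contact, about 8 N. I'll release, rise straight up and look.

Call:
carry_out([
  [0, 0, -0.001, 0, 0.5],
  [0, 0, -0.001, 0, 0.6],
  [0, 0, -0.001, 0, 0.7],
  [0, 0, -0.001, 0, 0.85],
  [0, 0, -0.001, 0, 1],
  [0, 0, -0.001, 0, 1],
  [0, 0, -0.001, 0, 1],
  [0, 0, -0.001, 0, 1],
  [0, 0, -0.001, 0, 1],
  [0, 0, -0.02, 0, 1],
  [0, 0, -0.05, 0, 1],
  [0, 0, -0.09, 0, 1],
  [0, 0, -0.13, 0, 1],
  [0, 0, -0.17, 0, 1],
  [0, 0, -0.2, 0, 1],
  [0, 0, -0.2, 0, 1],
  [0, 0, -0.2, 0, 1],
])

```text
time_s: 22.07
position: [0.5393, -0.429, 0.2051]
orientation: [0.707, 0.707, 0.001, 0.002]
ft_force: [-0.2, 0.4, -0.5]
opening: 0.0856
```

Run:
```python
from h import *
P,R,o=tool(); print(P,o["ft_force"],o["time_s"])
a=viewer.capture("wrist"); cv2.imwrite("pics/w21.png",a)
b=viewer.capture("scene"); cv2.imwrite("pics/b21.png",b)
```

```text
[ 0.53925112 -0.42900313  0.20510712] [-0.16315283  0.42279241 -0.49325887] 22.0667
```

View pics/w21.png

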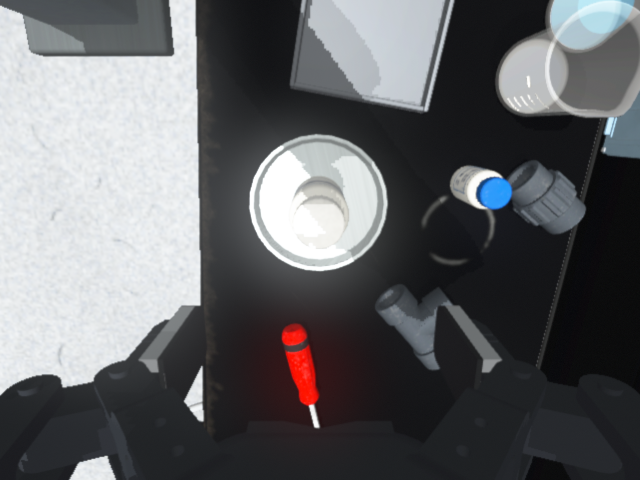

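View pics/b21.png

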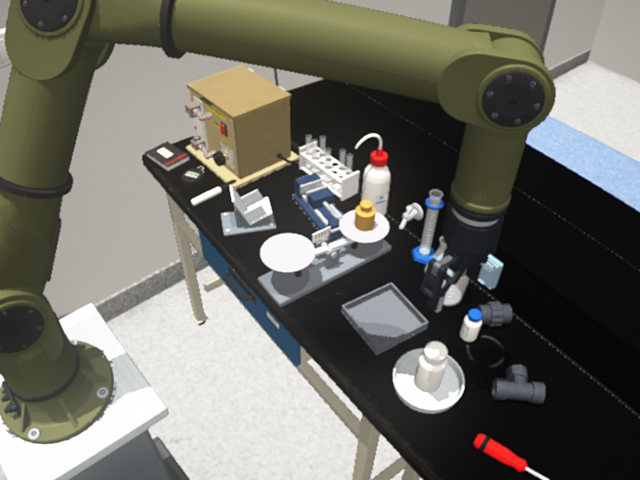

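The bottle stands upright in the dish, at (432,367) in the scene view and (320,215) in the wrist view. The gripper is well above it, and the marker and small bottle haven't moved. I'll hand in the job.

```bash
python3 -c "
from workcell import env
print(env.close_job())"
```

```text
the job is handed in; nothing more can be done
None
```

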